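# Freshen the scent pot and open its outer lid

### The job

Take the stirring stick from its stand, stir the wooden scent balls round in the open pot with it until every ball has shifted at least a centimetre from where it lay, and stand the stick back in its stand. Then lift the two nested lids together by the inner lid's knob, set them gently on the pot so that the inner lid is fully seated with the outer lid still on it, and let go. Last, take the outer lid by its collar and lift it off alone, leaving the inner lid seated and untouched, and finish while holding the outer lid level above the pot, wholly higher than the knob, with the balls still in the pot, the stick in its stand and everything else on the desk left where it was.

Things in the scene. Friction and masses are not known exactly. Their poses are not given: they have to be found in the camera images.
- pot: White open round pot that stands firmly and does not move: 85 mm outer diameter, 55 mm tall, wall 4 mm (bore 77 mm), floor 5 mm thick. Origin: centre of its underside, z up. Five wooden balls lie inside on its floor in a ring about 25 mm from its axis; the middle of the floor is free at the start
- ball0: One of five loose wooden balls in the pot, 20 mm in diameter, 10 g, rolls freely. Origin: its centre. A stick moved round in a circle about 24 mm from the pot's axis pushes the balls along ahead of it
- ball1: One of five loose wooden balls in the pot, 20 mm in diameter, 10 g, rolls freely. Origin: its centre. A stick moved round in a circle about 24 mm from the pot's axis pushes the balls along ahead of it
- ball2: One of five loose wooden balls in the pot, 20 mm in diameter, 10 g, rolls freely. Origin: its centre. A stick moved round in a circle about 24 mm from the pot's axis pushes the balls along ahead of it
- ball3: One of five loose wooden balls in the pot, 20 mm in diameter, 10 g, rolls freely. Origin: its centre. A stick moved round in a circle about 24 mm from the pot's axis pushes the balls along ahead of it
- ball4: One of five loose wooden balls in the pot, 20 mm in diameter, 10 g, rolls freely. Origin: its centre. A stick moved round in a circle about 24 mm from the pot's axis pushes the balls along ahead of it
- stick: Loose wooden stirring stick, 140 mm long, standing upright in its stand at the start with some play (it may lean a little): shaft 12 mm in diameter, its top 14 mm a round head 18 mm wide. Weighs 30 g. Origin: centre of its lower end, z along it towards the head
- stick_tip (a point): Point at the centre of the stick's lower end
- stand_hole0 (a point): Centre of the mouth of the hole in the stick's stand (a wooden block 60 x 60 x 50 mm that does not move); upright round hole 16 mm in diameter, chamfered mouth, 44 mm deep, its bottom 6 mm above the desk
- inner_lid: Loose wooden inner lid, 0.12 kg, nested in the outer lid on the desk. From below: plug 70 mm wide, 0 to 10 mm high (enters the pot's bore, 2.5 mm play all round); flat flange 92 mm wide, 10 to 15 mm high, rests on the pot's rim; upright round knob 14 mm wide, 15 to 84 mm high. Origin: centre of the plug's underside, z up; fully seated it is 45 mm above the pot's origin
- outer_lid: Loose wooden outer lid, 0.10 kg, only resting on the inner lid's flange (origin then 6 mm above the inner lid's). Skirt 104 mm wide, flat top at 14 mm; on it a collar (tube) 40 mm outside, 32 mm inside, 14 to 44 mm high. The knob passes freely through it, 34 mm out on top: knob lifts both lids, collar the outer one alone. Origin: centre of skirt's lower edge, z up
- usb_stick: Bystander, dark memory stick 17 x 48 x 8 mm, among the task's things; origin centre of its underside. Leave in place
- eraser: Bystander, sleeved eraser 22 x 52 x 13 mm, among the task's things; origin centre of its underside. Leave in place
- tape_roll: Bystander, roll of tape 96 mm across, 25 mm tall, lying at the back left; origin centre of its underside. Leave in place

How it is judged:
On the way, in this order (a step that is already met when the one before it is completed fails the run):
1. with the stick's end low in the pot, every ball is at least 1 cm from where it lay (horizontal distance between stick_tip and pot below 0.037 m and z of stick_tip in the frame of pot below 0.03 m and distance of each of ball0, ball1, ball2, ball3, ball4 from where it was at the start of the episode above 0.01 m), for 0.1 s.
2. the stick stands in its stand again, let go (horizontal distance between stick_tip and stand_hole0 below 0.01 m and height (world z) of stick_tip below 0.012 m and angle between stick's own z axis and vertical below 0.3 rad and contact force between the fingers and stick below 0.1 N), for 0.2 s.
3. both lids sit on the pot, the inner one seated, the outer one nested on it, let go (z of inner_lid in the frame of pot between 0.042 and 0.048 m and horizontal distance between inner_lid and pot below 0.005 m and angle between inner_lid's own z axis and vertical below 0.06 rad and z of outer_lid in the frame of inner_lid between 0.003 and 0.009 m and horizontal distance between outer_lid and inner_lid below 0.006 m and contact force between the fingers and inner_lid below 0.1 N and linear speed of inner_lid below 0.02 m/s), for 0.3 s.
At the end, for the whole second after the job is handed in: Inner lid seated in the pot (within 3 mm of height, 5 mm of centre), still and untouched; outer lid held still in the fingers, level within 0.2 rad, within 6 cm of the pot's axis, wholly above the knob; stick standing in its stand; all five balls in the pot (z of inner_lid in the frame of pot between 0.042 and 0.048 m and horizontal distance between inner_lid and pot below 0.005 m and angle between inner_lid's own z axis and vertical below 0.06 rad and linear speed of inner_lid below 0.02 m/s and contact force between the fingers and inner_lid below 0.1 N and contact force between outer_lid and inner_lid below 0.05 N and z of outer_lid in the frame of inner_lid above 0.084 m and horizontal distance between outer_lid and pot below 0.06 m and angle between outer_lid's own z axis and vertical below 0.2 rad and contact force between the fingers and outer_lid above 1 N and linear speed of outer_lid below 0.03 m/s and horizontal distance between stick_tip and stand_hole0 below 0.01 m and height (world z) of stick_tip below 0.012 m and angle between stick's own z axis and vertical below 0.3 rad and horizontal distance between each of ball0, ball1, ball2, ball3, ball4 and pot below 0.036 m and z of ball0 in the frame of pot between 0 and 0.045 m and z of ball1 in the frame of pot between 0 and 0.045 m and z of ball2 in the frame of pot between 0 and 0.045 m and z of ball3 in the frame of pot between 0 and 0.045 m and z of ball4 in the frame of pot between 0 and 0.045 m); the arm keeps its last pose, push and grip.
It fails at once if the outer lid comes off while the inner lid is not seated in the pot (z of outer_lid in the frame of inner_lid above 0.014 m and not (z of inner_lid in the frame of pot between 0.041 and 0.05 m and horizontal distance between inner_lid and pot below 0.007 m)).
It fails at once if the fingers touch the inner lid while the outer lid is off it (z of outer_lid in the frame of inner_lid above 0.014 m and contact force between the fingers and inner_lid above 0.5 N).
It fails at once if the lids are dropped (not set down gently) (linear speed of inner_lid above 0.35 m/s and contact force between the fingers and inner_lid below 0.05 N).
It fails at once if the lids are banged down on the pot (contact force between inner_lid and pot above 50 N and contact force between the fingers and inner_lid above 1 N).
It fails at once if a bystander is pushed away by more than 3 cm (distance of any of usb_stick, eraser, tape_roll from where it was at the start of the episode above 0.03 m).
It also fails if it takes over 72 s, if anything falls off the work surface, if the arm or the gripper's body presses on something with over 40 N, if the wrist force passes 120 N, or if a joint passes its speed limit or range.

### The arm

A 7-joint arm with a two-finger parallel gripper is mounted at the origin on a cart in front of the work surface, level with it; the furniture and walls round the work are solid. World frame = base frame: x ahead of the robot, y to its left, z up, the work surface at z = 0. Lengths are in m, angles in rad, forces in N, time in s.
With the tool pointing down it reaches from about 0.35 to 0.9 m from the base axis. Payload 19.9 kg.
Tool frame: the origin (TCP) lies between the finger pads; the fingertips stand 22 mm ahead of it and the grasp point (between the pads) lies 3 mm ahead of it (tcp_to_tips is the distance from the TCP to the fingertips, in m); z points along the fingers, y is the line along which they close (so a half turn about z gives the same grasp; the last joint's range is limited). The gripper opens to 94 mm and grips with 3 to 60 N. Pads are 16 mm wide; open, the fingers measure 119 mm over their backs; the gripper's body (75 mm by 177 mm) begins 78 mm behind the grasp point.
Start: joints at [-1.224, 0.417, -0.01, 1.614, 0.005, 1.111, -0.053], TCP at [0.236, 0.579, 0.227] pointing down, gripper open.
Joint ranges: [-2.81, 2.81], [-0.39, 2.02], [-1.27, 1.25], [0.06, 2.57], [-1.19, 4.33], [0.19, 2], [-2.82, 2.82]. Speed limits (rad/s): [1.89, 1.89, 2.39, 2.39, 3.01, 3.01, 3.01].

### API

Orientations are given as a unit quaternion [w, x, y, z].
In Python, from station import * gives the robot as it stands.
- The arm moves only by the tool apply_moves, never from a script. Its argument "rows" is a list of rows, each an object with "delta_pos": the shift along the world's x, y, z in mm, a list of three; "yaw": the turn about the world's z in degrees. A call has 1 to 5 rows; each row is the pose to reach, as a shift and turn from the pose commanded when the call began; what a row does not reach only later rows make up. A row lasts 1/10 s, in which the tool goes at most 50 mm and 8.59 degrees, less where a joint would pass 70% of its speed; a pose out of reach is approached as far as the arm can. A call with a gripper value outside its range is refused whole. "jaw" is the opening, from 0 (shut) to 1 (fully open), set as the call begins (left out, the last holds). The fingers move at their own pace and stop on an object; "newtons" is the grip in N (left out, the last holds). Time passes only in rows, so rows that repeat a pose let the fingers close. It gives the time, the measured TCP pose, the force, the opening and the grip force at its end, in the units of the state.
- sense(): the state, without advancing time (a new reading comes with each control period).
- get_image(name): name is "side" or "top" or "wrist"; returns the picture (384x512x3 uint8, red, green, blue); there is no depth.
- camera_model(name): a dict with "camera_matrix" (3x3 intrinsics, pixels), "world_to_cam" (4x4, takes a point from world to camera coordinates). Camera axes: x right, y down, z forward; pixel columns grow to the right and rows downward; lengths in m; the calibration is good to about 2 mm. A picture is of the moment at which its call begins: read the wrist's pose just before it. camera_model takes no time and is no camera call; for the wrist camera it gives the pose at the moment of the call.
- finish_job(): hands the job in; it is judged then, once.
Trained networks look in the newest picture that a camera, given by its name, has taken for a name from the list of things; names that differ only in an ending like _2 or _b are one class to them, and where a whole thing is asked for, a point or a joint stands for the part that bears it (a point fixed in the world has none). Each returns a list of dicts, best first, with "confidence" (0 to 1); they miss things now and then, are a little off and sometimes report something else, mostly with a low value. They report only what shows in the picture. A call takes as long as a camera call.
- silhouettes(label, camera): "region" (384x512 bool, what is visible of it) and "rect" ([left, top, width, height] in pixels, round what is visible of it).
- tip_of(label, camera): "xy" ([column, row] in pixels: a listed point, or the origin of a listed thing).
The state is a dict: "t": time; "joints": joint angles; "joint_velocities": joint speeds; "joint_torque": joint torques, N m; "tcp_pos": TCP position; "ee_rot": TCP orientation; "ft_force": force on the tool from outside, world axes, zero at the start; "wrist_torque": the same for the moment, N m; "gripper_width": finger opening in m; "grip_force": force on a finger pad.
Only numpy, scipy, OpenCV 4.12 (cv2) and the standard library are available. Lean on these libraries where they do the work, as an engineer would, in place of code of your own. Each camera call takes 0.05 s, during which the arm holds its last target. There are 200 camera calls.

## Working session

There is one attempt and no reset: what is moved stays moved. The work goes in short steps, Python scripts to look and compute and a tool call to move; the robot and the scene stay as the last step left them, time stands still between calls to the robot, and variables do not carry over. Pictures are saved under pics/ and viewed, at most 10 in all, crops included, and the job is handed in when it is done.

Besides the shell and the picture viewer there is one more tool, called after "Request:" by a JSON object that holds its "op" and its "data". apply_moves: Moves the arm, as the interface text tells. Its arguments: {"type":"object","properties":{"rows":{"type":"array","items":{"type":"object","properties":{"delta_pos":{"type":"array","items":{"type":"number"}},"yaw":{"type":"number"}}}},"jaw":{"type":"number"},"newtons":{"type":"number"}},"required":["rows"]}

```bash
mkdir -p pics; ls; cat > h.py <<'E'
from station import *
import numpy as np, cv2
def ray(cam,uv):
    m=camera_model(cam);K=np.array(m["camera_matrix"]);T=np.array(m["world_to_cam"])
    R=T[:3,:3];c=-R.T@T[:3,3]
    d=R.T@np.linalg.solve(K,[uv[0],uv[1],1.]);return c,d
def at_z(cam,uv,z):
    c,d=ray(cam,uv);return c+d*(z-c[2])/d[2]
def tri(uvs):
    A=np.zeros((3,3));b=np.zeros(3)
    for cam,uv in uvs:
        c,d=ray(cam,uv);d=d/np.linalg.norm(d);P=np.eye(3)-np.outer(d,d);A+=P;b+=P@c
    return np.linalg.solve(A,b)
def save(name,f):
    im=get_image(name);cv2.imwrite(f,im[:,:,::-1]);return im
E
python3 - <<'E'
from h import *
np.set_printoptions(precision=4,suppress=True)
s=sense();print(s)
a=save("side","pics/s0.png");b=save("top","pics/t0.png")
cv2.imwrite("pics/c0.png",cv2.resize(np.vstack([a,b])[:,:,::-1],(400,600)))
H={'pot':0,'stick':0.006,'stick_tip':.006,'stand_hole0':.05,'inner_lid':0,'outer_lid':.006,'usb_stick':0,'eraser':0,'tape_roll':0,'ball0':.015}
for n,z in H.items():
    u={}
    for c in("top","side"):
        for r in tip_of(n,c)[:(5 if n=='ball0' else 1)]:
            print(n,c,np.round(r["xy"],1),round(r["confidence"],2),at_z(c,r["xy"],z)[:2]); u.setdefault(c,r["xy"])
    if len(u)==2 and n!='ball0':print("   tri",tri(u.items()))
E
```

```text
pics
{'t': 0.0, 'joints': array([-1.2245,  0.418 , -0.0103,  1.6142,  0.0047,  1.1107, -0.053 ]), 'joint_velocities': array([-0.0004,  0.001 , -0.0009, -0.0003,  0.0009,  0.0008,  0.0005]), 'joint_torque': array([  0.0005, -85.1279,   0.639 , -42.5967,  -0.0488,   0.019 ,
         0.0001]), 'tcp_pos': array([0.2362, 0.5782, 0.2268]), 'ee_rot': array([-0.0001,  0.1927,  0.9813, -0.0006]), 'ft_force': array([-1.1726,  1.1071,  0.6458]), 'wrist_torque': array([ 0.0289, -0.0029,  0.0051]), 'grip_force': 0.0, 'gripper_width': 0.09410369074290342}
pot top [334.3 214.7] 0.61 [ 0.4909 -0.2659]
pot side [291.8 254.9] 0.76 [ 0.4936 -0.2678]
   tri [ 0.4922 -0.2669 -0.0001]
stick top [163.3 211.5] 0.41 [0.4966 0.1697]
stick_tip top [162.8 211.3] 0.37 [0.4971 0.171 ]
stand_hole0 top [161.2 213. ] 0.59 [0.4904 0.1641]
stand_hole0 side [191.5 154.6] 0.57 [0.4853 0.1361]
   tri [0.4951 0.1661 0.0334]
inner_lid top [247.6 219.1] 0.69 [ 0.4785 -0.0453]
outer_lid top [248.7 217.9] 0.59 [ 0.4814 -0.0483]
outer_lid side [225.7 199.6] 0.87 [ 0.4823 -0.0355]
   tri [ 0.4786 -0.0472  0.0145]
usb_stick top [211.2 217.7] 0.63 [0.4816 0.0478]
usb_stick side [207.2 187.4] 0.45 [0.4767 0.0436]
   tri [ 0.4808  0.0489 -0.0044]
eraser top [295.7 241.3] 0.44 [ 0.4231 -0.1675]
eraser side [229.1 240.1] 0.62 [ 0.4136 -0.1577]
   tri [ 0.4174 -0.164   0.0032]
tape_roll top [162.8 151.8] 0.77 [0.6525 0.177 ]
tape_roll side [238.9 148.3] 0.55 [0.6613 0.1745]
   tri [0.6559 0.1744 0.0014]
ball0 top [331.6 208. ] 0.54 [ 0.5069 -0.2567]
ball0 top [334.  222.6] 0.43 [ 0.4703 -0.2622]
ball0 top [344.7 218.6] 0.42 [ 0.4805 -0.2891]
ball0 top [343.2 204.8] 0.37 [ 0.5151 -0.2859]
ball0 side [282.6 239.8] 0.52 [ 0.4959 -0.2342]
ball0 side [296.3 240.5] 0.51 [ 0.5178 -0.2519]
ball0 side [237.8 149.8] 0.17 [0.6377 0.1449]
```

View pics/t0.png

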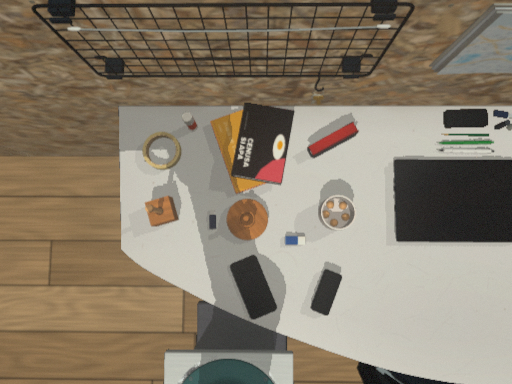

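View pics/s0.png

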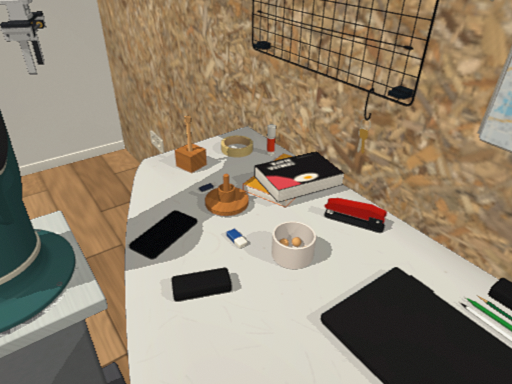

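The top view shows the stand at (161,211), lids at (247,219), pot at (337,212), and tape at (162,151). The side view agrees. Next I move above the stand to measure with the wrist camera.

Request:
{"op": "apply_moves", "data": {"rows": [{"delta_pos":[25,-40,15]},{"delta_pos":[50,-80,30]},{"delta_pos":[75,-120,45]},{"delta_pos":[100,-160,60]},{"delta_pos":[125,-200,73]}]}}

```text
$.rows[0]: bad value
```

Request:
{"op": "apply_moves", "data": {"rows": [{"delta_pos":[25,-40,0]},{"delta_pos":[50,-80,0]},{"delta_pos":[75,-120,0]},{"delta_pos":[100,-160,0]},{"delta_pos":[125,-210,0]}]}}

```text
$.rows[0]: bad value
```

Request:
{"op": "apply_moves", "data": {"rows": [{"delta_pos":[0,0,0]},{"delta_pos":[0,0,0]},{"delta_pos":[0,0,0]}]}}

```text
$.rows[0]: bad value
```

```bash
cat > w.py <<'E'
from h import *
import sys
np.set_printoptions(precision=4,suppress=True)
s=sense();print(s['t'],s['tcp_pos'],s['ee_rot'],s['joints'],s['ft_force'])
m=camera_model("wrist");T=np.array(m["world_to_cam"]);print("cam",-T[:3,:3].T@T[:3,3],"fwd",T[2,:3])
save("wrist",sys.argv[1])
for a in sys.argv[2:]:
    n,z=a.split(":")
    for r in tip_of(n,"wrist")[:5]:print(n,np.round(r["xy"],1),round(r["confidence"],2),at_z("wrist",r["xy"],float(z))[:2])
E
python3 w.py pics/w1.png stand_hole0:.05 stick_tip:.006 stick:.006
python3 - <<'E'
from h import *
for c in("top","side","wrist"):
    get_image(c)
    for r in silhouettes("stick",c)[:2]:print(c,r["rect"],r["confidence"])
E
```

```text
1.1 [0.2363 0.5786 0.2274] [ 0.      0.1927  0.9813 -0.0001] [-1.2245  0.4174 -0.0103  1.6136  0.0047  1.1107 -0.053 ] [-0.2423  0.0375  0.3937]
cam [0.1641 0.6067 0.3844] fwd [ 0.2493 -0.1021 -0.963 ]
top [145.9, 205.0, 17.4, 8.7] 0.5
top [326.2, 203.4, 7.4, 7.4] 0.49
side [187.4, 114.9, 7.1, 35.8] 0.46
side [176.7, 149.6, 30.8, 25.3] 0.4
```

View pics/w1.png

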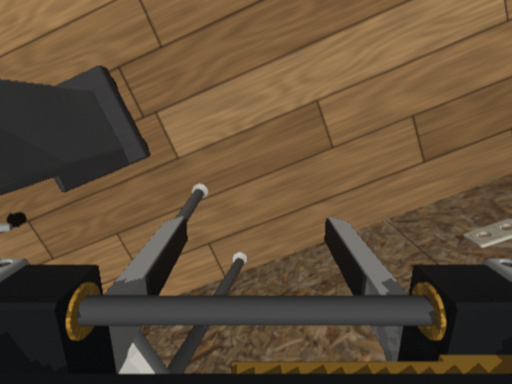

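The image shows only the floor, with the fingertips near (190,230) and (335,225). The moves were refused because each row seems to need a yaw, so I add it.

Request:
{"op": "apply_moves", "data": {"rows": [{"delta_pos":[25,-40,15],"yaw":0},{"delta_pos":[50,-80,30],"yaw":0},{"delta_pos":[75,-120,45],"yaw":0},{"delta_pos":[100,-160,60],"yaw":0},{"delta_pos":[125,-200,73],"yaw":0}]}}

```text
t: 2.1
tcp_pos: [0.3621, 0.3769, 0.3014]
ee_rot: [0.0, 0.193, 0.981, 0.0]
ft_force: [1.0, -0.3, 0.0]
gripper_width: 0.0941
grip_force: 0.0
```

Request:
{"op": "apply_moves", "data": {"rows": [{"delta_pos":[25,-40,0],"yaw":0},{"delta_pos":[50,-80,0],"yaw":0},{"delta_pos":[75,-120,0],"yaw":0},{"delta_pos":[100,-160,0],"yaw":0},{"delta_pos":[125,-210,0],"yaw":0}]}}

```text
t: 2.6
tcp_pos: [0.4845, 0.1724, 0.3007]
ee_rot: [0.0, 0.192, 0.981, 0.0]
ft_force: [0.8, 0.2, 0.3]
gripper_width: 0.094
grip_force: 0.0
```

Request:
{"op": "apply_moves", "data": {"rows": [{"delta_pos":[0,0,0],"yaw":0},{"delta_pos":[0,0,0],"yaw":0},{"delta_pos":[0,0,0],"yaw":0}]}}

```text
t: 2.9
tcp_pos: [0.4833, 0.1749, 0.3004]
ee_rot: [-0.0, 0.192, 0.981, 0.0]
ft_force: [0.3, 0.9, 0.3]
gripper_width: 0.094
grip_force: 0.0
```

```bash
python3 w.py pics/w2.png stand_hole0:.05 stick_tip:.006 stick:.006
python3 - <<'E'
from h import *
get_image("wrist")
for r in silhouettes("stick","wrist")[:2]:
    print(r["rect"],r["confidence"])
E
```

```text
2.9 [0.4833 0.1749 0.3004] [-0.0001  0.192   0.9814  0.0001] [-0.6524  0.1523  0.2756  1.8031 -0.0447  1.1923  0.821 ] [0.2635 0.8901 0.2571]
cam [0.411  0.2029 0.4574] fwd [ 0.2493 -0.1015 -0.9631]
stand_hole0 [257.1 177.6] 0.72 [0.5012 0.1688]
stick_tip [250.8 171.9] 0.67 [0.4983 0.1591]
stick_tip [256.6 178.5] 0.55 [0.5121 0.1637]
stick [255.1 168.2] 0.65 [0.4954 0.1676]
[246.5, 169.2, 18.8, 30.8] 0.8
```

View pics/w2.png

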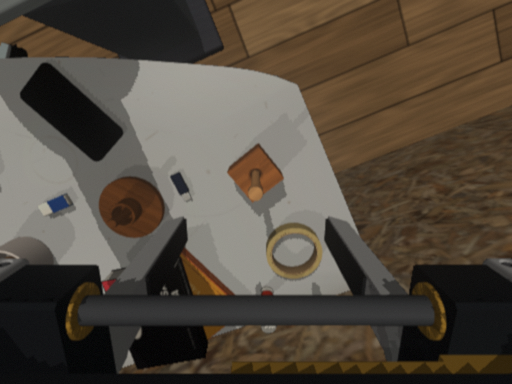

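The wrist view shows the stick head at about (255,190), the stand block centred near (256,174), and the lids at (130,207).

```bash
python3 - <<'E'
from h import *
np.set_printoptions(precision=4,suppress=True)
im=get_image("wrist")
for r in silhouettes("stick","wrist")[:1]:
    ys,xs=np.nonzero(r["region"]);
    for y in range(ys.min(),ys.max()+1,3):print(y,xs[ys==y].min(),xs[ys==y].max())
b=ys.max()+.5
for uv in[(255.3,192.5)]:print(at_z("wrist",uv,.146),at_z("wrist",uv,.135))
cv2.imwrite("pics/z.png",cv2.resize(im[130:230,80:300,::-1],None,fx=3.5,fy=3.5,interpolation=cv2.INTER_CUBIC))
# project vertical stick/stand candidates
m=camera_model("wrist");K=np.array(m["camera_matrix"]);T=np.array(m["world_to_cam"])
for c in[(.495,.166),(.498,.167),(.492,.165)]:
    for z in(.05,.132,.146):
        p=K@(T[:3]@np.array([*c,z,1]));print(c,z,p[:2]/p[2])
for n,z in(("inner_lid",.0),("outer_lid",.006)):
    for r in tip_of(n,"wrist")[:1]:print(n,np.round(r["xy"],1),round(r["confidence"],2),at_z("wrist",r["xy"],z))
E
```

```text
169 255 257
172 252 259
175 252 259
178 252 259
181 251 259
184 250 260
187 248 262
190 248 262
193 248 262
196 249 262
199 253 259
[0.4957 0.1675 0.146 ] [0.4987 0.1662 0.135 ]
(0.495, 0.166) 0.05 [254.2582 174.0244]
(0.495, 0.166) 0.132 [253.9444 189.102 ]
(0.495, 0.166) 0.146 [253.8755 192.4097]
(0.498, 0.167) 0.05 [255.6608 175.6207]
(0.498, 0.167) 0.132 [255.6747 191.0419]
(0.498, 0.167) 0.146 [255.6777 194.4234]
(0.492, 0.165) 0.05 [252.8512 172.4231]
(0.492, 0.165) 0.132 [252.2074 187.1548]
(0.492, 0.165) 0.146 [252.0661 190.388 ]
inner_lid [137.  202.4] 0.53 [ 0.4758 -0.0411  0.    ]
outer_lid [133.2 206.2] 0.55 [ 0.4785 -0.0472  0.006 ]
```

View pics/z.png

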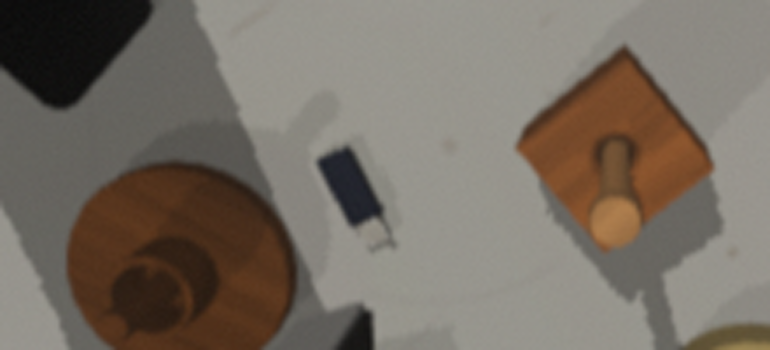

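Request:
{"op": "apply_moves", "data": {"rows": [{"delta_pos":[12,-8,-40],"yaw":0},{"delta_pos":[12,-8,-80],"yaw":0},{"delta_pos":[12,-8,-120],"yaw":0},{"delta_pos":[12,-8,-160],"yaw":0},{"delta_pos":[12,-8,-189],"yaw":0}], "jaw": 0.6}}

```text
t: 3.9
tcp_pos: [0.495, 0.1655, 0.1092]
ee_rot: [-0.001, 0.193, 0.981, -0.001]
ft_force: [0.5, -0.6, -0.3]
gripper_width: 0.0582
grip_force: 0.0
```

Request:
{"op": "apply_moves", "data": {"rows": [{"delta_pos":[0,0,0],"yaw":0},{"delta_pos":[0,0,0],"yaw":0}]}}

```text
t: 4.1
tcp_pos: [0.496, 0.1658, 0.1121]
ee_rot: [-0.0, 0.193, 0.981, -0.0]
ft_force: [-0.0, 0.0, 0.5]
gripper_width: 0.0565
grip_force: 0.0
```

```bash
python3 w.py pics/w3.png
```

```text
4.1 [0.496  0.1658 0.1121] [-0.      0.1928  0.9812 -0.0002] [-0.5941  0.3933  0.2573  1.9737 -0.1372  0.7912  0.9239] [-0.0181  0.0319  0.492 ]
cam [0.4237 0.194  0.2691] fwd [ 0.2492 -0.1024 -0.963 ]
```

View pics/w3.png

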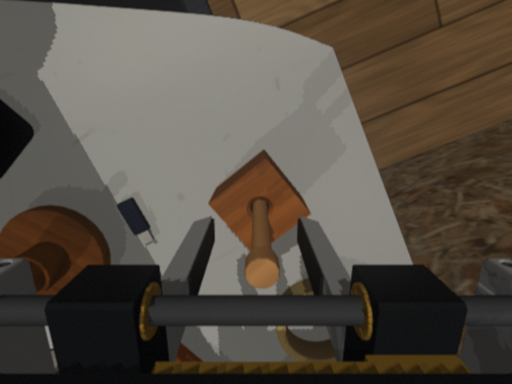

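The stick head at (262,270) lies between the fingers, with the hole mouth at (259,203). I close the gripper.

Request:
{"op": "apply_moves", "data": {"rows": [{"delta_pos":[0,0,0],"yaw":0},{"delta_pos":[0,0,0],"yaw":0},{"delta_pos":[0,0,0],"yaw":0},{"delta_pos":[0,0,0],"yaw":0},{"delta_pos":[0,0,0],"yaw":0}], "jaw": 0, "newtons": 25}}

```text
t: 4.65
tcp_pos: [0.4957, 0.1659, 0.1116]
ee_rot: [0.0, 0.193, 0.981, 0.0]
ft_force: [1.3, 0.3, 0.2]
gripper_width: 0.0197
grip_force: 0.0
```

Request:
{"op": "apply_moves", "data": {"rows": [{"delta_pos":[0,0,0],"yaw":0},{"delta_pos":[0,0,0],"yaw":0},{"delta_pos":[0,0,0],"yaw":0}]}}

```text
t: 4.95
tcp_pos: [0.4958, 0.1659, 0.1115]
ee_rot: [0.0, 0.193, 0.981, 0.0]
ft_force: [1.1, -0.1, 3.9]
gripper_width: 0.0175
grip_force: 25.0
```

```bash
python3 - <<'E'
from h import *
np.set_printoptions(precision=4,suppress=True)
s=sense();print(s['t'],s['tcp_pos'],s['gripper_width'],s['grip_force'],s['ft_force'])
im=get_image("wrist")
print(at_z("wrist",(259,203),.05),at_z("wrist",(262,270),.146))
for r in tip_of("stand_hole0","wrist")[:1]:print(r["xy"],at_z("wrist",r["xy"],.05))
for r in silhouettes("stick","wrist")[:1]:
    ys,xs=np.nonzero(r["region"]);print(ys.min(),ys.max(),xs[ys>ys.max()-25].mean())
# pot: rim via top, side silhouettes
for c in("top","side"):
    get_image(c)
    for r in silhouettes("pot",c)[:1]:
        print(c,r["rect"],r["confidence"])
        ys,xs=np.nonzero(r["region"])
        print(xs.mean(),ys.mean())
    for r in tip_of("pot",c)[:1]:print(r["xy"],at_z(c,r["xy"],0))
E
```

```text
4.95 [0.4958 0.1659 0.1115] 0.017496371451315492 25.000198781490326 [ 1.1221 -0.1323  3.8926]
[0.4921 0.169  0.05  ] [0.4943 0.1685 0.146 ]
[263.2, 211.0] [0.4997 0.1696 0.05  ]
198 288 255.3314917127072
top [316.8, 195.4, 36.6, 37.1] 0.76
336.8103448275862 212.40625
[331.8, 211.9] [ 0.498  -0.2596  0.    ]
side [271.5, 218.6, 43.8, 48.5] 0.75
293.5810975609756 244.81463414634146
[291.6, 253.2] [ 0.4965 -0.2637  0.    ]
```

The width of 17.5 mm means the pads are on the head. I regrip lower on the shaft.

Request:
{"op": "apply_moves", "data": {"rows": [{"delta_pos":[0,0,0],"yaw":0},{"delta_pos":[0,0,0],"yaw":0},{"delta_pos":[0,0,-10],"yaw":0},{"delta_pos":[0,0,-20],"yaw":0},{"delta_pos":[0,0,-28],"yaw":0}], "jaw": 0.4}}

```text
t: 5.9
tcp_pos: [0.4952, 0.1657, 0.0821]
ee_rot: [-0.0, 0.193, 0.981, -0.0]
ft_force: [-0.6, 0.4, 0.4]
gripper_width: 0.0377
grip_force: 0.0
```

Request:
{"op": "apply_moves", "data": {"rows": [{"delta_pos":[0,0,0],"yaw":0},{"delta_pos":[0,0,0],"yaw":0},{"delta_pos":[0,0,0],"yaw":0},{"delta_pos":[0,0,0],"yaw":0},{"delta_pos":[0,0,0],"yaw":0}], "jaw": 0}}

```text
t: 6.4
tcp_pos: [0.4958, 0.1659, 0.0837]
ee_rot: [0.0, 0.193, 0.981, 0.0]
ft_force: [1.0, 1.0, -0.7]
gripper_width: 0.0142
grip_force: 25.0
```

```bash
python3 w.py pics/w4.png
```

```text
6.4 [0.4958 0.1659 0.0837] [0.0002 0.1927 0.9813 0.0001] [-0.5834  0.4382  0.2457  1.99   -0.1553  0.7306  0.9389] [ 0.995   1.0412 -0.6713]
cam [0.4235 0.194  0.2407] fwd [ 0.2497 -0.1019 -0.963 ]
```

Request:
{"op": "apply_moves", "data": {"rows": [{"delta_pos":[0,0,20],"yaw":0},{"delta_pos":[0,0,50],"yaw":0},{"delta_pos":[0,0,80],"yaw":0},{"delta_pos":[0,0,110],"yaw":0},{"delta_pos":[0,-10,135],"yaw":0}]}}

```text
t: 6.95
tcp_pos: [0.4957, 0.1568, 0.2202]
ee_rot: [0.0, 0.192, 0.981, 0.0]
ft_force: [-0.2, 0.7, -0.8]
gripper_width: 0.0144
grip_force: 25.0
```

Request:
{"op": "apply_moves", "data": {"rows": [{"delta_pos":[0,-35,0],"yaw":0},{"delta_pos":[0,-80,0],"yaw":0},{"delta_pos":[0,-125,0],"yaw":0},{"delta_pos":[0,-170,0],"yaw":0},{"delta_pos":[0,-210,0],"yaw":0}]}}

```text
t: 7.45
tcp_pos: [0.4954, -0.0563, 0.2188]
ee_rot: [0.0, 0.193, 0.981, 0.0]
ft_force: [0.6, 0.4, -0.8]
gripper_width: 0.0142
grip_force: 25.0
```

Request:
{"op": "apply_moves", "data": {"rows": [{"delta_pos":[0,-40,0],"yaw":0},{"delta_pos":[0,-80,0],"yaw":0},{"delta_pos":[0,-115,0],"yaw":0},{"delta_pos":[0,-130,0],"yaw":0},{"delta_pos":[0,-130,0],"yaw":0}]}}

```text
t: 7.95
tcp_pos: [0.4952, -0.1864, 0.2185]
ee_rot: [0.0, 0.194, 0.981, -0.0]
ft_force: [-0.7, 0.3, -1.4]
gripper_width: 0.0139
grip_force: 25.0
```

```bash
python3 w.py pics/w5.png pot:0 stick_tip:.14 ball0:.015
python3 - <<'E'
from h import *
s=sense();print(s['gripper_width'],s['grip_force'])
E
```

```text
7.95 [ 0.4952 -0.1864  0.2185] [ 0.0001  0.1943  0.9809 -0.0004] [-0.118   0.2778  0.4989  1.8757 -0.1532  1.0254  1.6242] [-0.7277  0.2738 -1.4302]
cam [ 0.423  -0.1579  0.3755] fwd [ 0.249  -0.1037 -0.9629]
stick_tip [254.1 206.8] 0.84 [ 0.499  -0.1872]
stick_tip [352.4 116.4] 0.45 [ 0.4578 -0.085 ]
ball0 [192.9 210.3] 0.57 [ 0.5128 -0.2821]
ball0 [216.2 205. ] 0.47 [ 0.5177 -0.25  ]
ball0 [198.  178.4] 0.46 [ 0.4754 -0.2569]
ball0 [182.7 196.3] 0.46 [ 0.4899 -0.2862]
0.014487362881778506 25.000027881469578
```

View pics/w5.png

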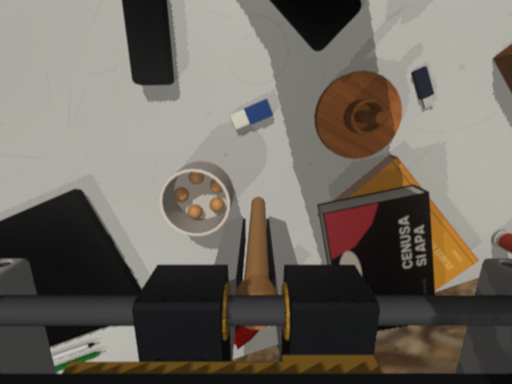

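The stick is held, with its tip near (257,203). The pot rim is centred near (196,200), and there are five balls inside. The lids are at (358,114).

```bash
python3 - <<'E'
from h import *
np.set_printoptions(precision=4,suppress=True)
im=get_image("wrist")
P=[at_z("wrist",u,.015)[:2] for u in[(181,195),(196,178),(216,186),(217,205),(194,212)]]
print(np.array(P));(c,r)=cv2.minEnclosingCircle(np.array(P,np.float32));print("balls",c,r)
from scipy.optimize import least_squares
p=np.array(P);f=least_squares(lambda q:np.hypot(*(p-q[:2]).T)-q[2],[*p.mean(0),.025]);print(f.x,f.fun)
for r in silhouettes("pot","wrist")[:1]:
    x,y,w,h=r["rect"];print(r["rect"],r["confidence"])
    hull=cv2.convexHull(np.argwhere(r["region"])[:,::-1].astype(np.float32))[:,0]
    q=np.array([at_z("wrist",u,.055)[:2] for u in hull]);print(cv2.minEnclosingCircle(q.astype(np.float32)))
print("rim",[at_z("wrist",u,.055)[:2] for u in[(160,200),(231,200),(196,164),(196,236),(195.7,200)]])
for r in silhouettes("stick","wrist")[:1]:
    ys,xs=np.nonzero(r["region"])
    for y in range(ys.min(),ys.min()+60,5):print(y,xs[ys==y].min(),xs[ys==y].max())
for uv in[(258,203),(258,205)]:print(at_z("wrist",uv,.141))
cv2.imwrite("pics/z2.png",cv2.resize(im[60:300,130:420,::-1],None,fx=2.4,fy=2.4,interpolation=cv2.INTER_CUBIC))
for n,z in(("inner_lid",.0),("outer_lid",.006)):
    for r in tip_of(n,"wrist")[:1]:print(n,np.round(r["xy"],1),round(r["confidence"],2),at_z("wrist",r["xy"],z))
for r in silhouettes("outer_lid","wrist")[:1]:
    hull=cv2.convexHull(np.argwhere(r["region"])[:,::-1].astype(np.float32))[:,0]
    q=np.array([at_z("wrist",u,.014)[:2] for u in hull]);print(cv2.minEnclosingCircle(q.astype(np.float32)))
E
```

```text
[[ 0.4875 -0.2875]
 [ 0.474  -0.2592]
 [ 0.4937 -0.2395]
 [ 0.5182 -0.249 ]
 [ 0.5156 -0.2818]]
balls (0.4980427622795105, -0.26444074511528015) 0.025462491437792778
[ 0.4982 -0.2643  0.0251] [ 0.0004 -0.0004  0.0002  0.0001 -0.0003]
[157.1, 160.6, 74.4, 76.4] 0.68
((0.49063652753829956, -0.2611303925514221), 0.04857539385557175)
rim [array([ 0.4766, -0.2987]), array([ 0.5082, -0.2208]), array([ 0.4535, -0.2407]), array([ 0.5346, -0.2791]), array([ 0.4925, -0.2596])]
161 195 199
166 181 214
171 174 220
176 167 224
181 162 227
186 159 229
191 157 229
196 156 229
201 156 228
206 156 226
211 158 225
216 160 223
[ 0.4969 -0.1827  0.141 ]
[ 0.4986 -0.1834  0.141 ]
inner_lid [352.9 116.6] 0.96 [ 0.4787 -0.0432  0.    ]
outer_lid [351.4 113.8] 0.73 [ 0.4738 -0.0459  0.006 ]
((0.478672057390213, -0.046382833272218704), 0.05412505939602852)
```

View pics/z2.png

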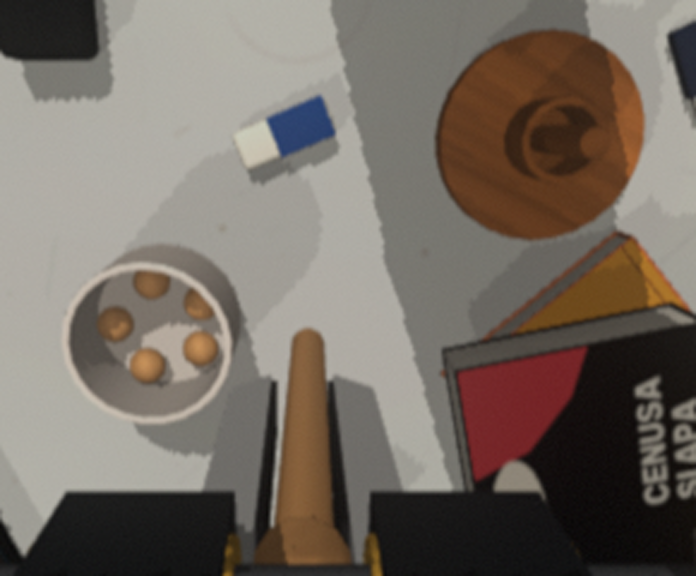

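Pot centre is about (0.4945, -0.2665). The head sits between the finger shanks and is held firmly, so I raise the grip to 50 N. Then I centre over the pot and lower.

Request:
{"op": "apply_moves", "data": {"rows": [{"delta_pos":[0,-40,0],"yaw":0},{"delta_pos":[-1,-80,0],"yaw":0},{"delta_pos":[-1,-83,0],"yaw":0},{"delta_pos":[-1,-83,0],"yaw":0},{"delta_pos":[-1,-83,-20],"yaw":0}], "newtons": 50}}

```text
t: 8.95
tcp_pos: [0.4959, -0.2667, 0.1999]
ee_rot: [0.002, 0.192, 0.981, -0.0]
ft_force: [0.3, -0.7, -1.2]
gripper_width: 0.0139
grip_force: 50.0
```

Request:
{"op": "apply_moves", "data": {"rows": [{"delta_pos":[0,0,-30],"yaw":0},{"delta_pos":[0,0,-60],"yaw":0},{"delta_pos":[0,0,-60],"yaw":0}]}}

```text
t: 9.25
tcp_pos: [0.4934, -0.2648, 0.1355]
ee_rot: [-0.003, 0.192, 0.981, 0.001]
ft_force: [0.2, 0.5, 0.4]
gripper_width: 0.0141
grip_force: 50.0
```

```bash
python3 w.py pics/w6.png
```

```text
9.25 [ 0.4934 -0.2648  0.1355] [-0.0026  0.1918  0.9814  0.0006] [ 0.0523  0.4497  0.4879  1.87   -0.2646  0.8913  1.8527] [0.2338 0.4673 0.4092]
cam [ 0.4219 -0.2372  0.2929] fwd [ 0.2449 -0.0995 -0.9644]
```

View pics/w6.png

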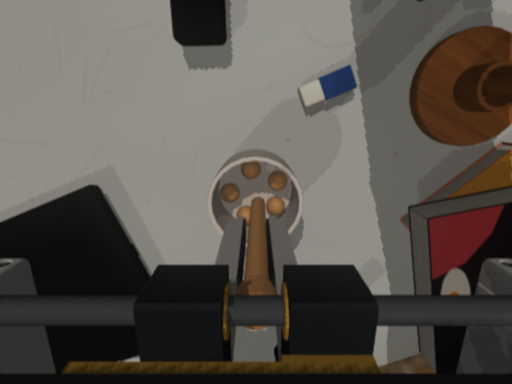

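The wrist view shows the tip at about (258,203) and the balls round (256,192). I compute the centring.

```bash
python3 - <<'E'
from h import *
np.set_printoptions(precision=4,suppress=True)
from scipy.optimize import least_squares
s=sense();print(s['tcp_pos'])
p=np.array([at_z("wrist",u,.015)[:2] for u in[(250,169),(278,180),(277,206),(246,214),(230,192)]])
f=least_squares(lambda q:np.hypot(*(p-q[:2]).T)-q[2],[*p.mean(0),.025]);print("balls",f.x,f.fun)
print("rim",at_z("wrist",(255.3,202),.055),at_z("wrist",(208.5,202),.055),at_z("wrist",(302,202),.055),at_z("wrist",(255,157),.055))
print("tip",at_z("wrist",(258,204),.058))
E
```

```text
[ 0.4943 -0.2657  0.1377]
balls [ 0.498  -0.2682  0.026 ] [-0.0005  0.0001  0.0002 -0.0005  0.0006]
rim [ 0.4949 -0.2676  0.055 ] [ 0.4792 -0.3061  0.055 ] [ 0.5105 -0.2292  0.055 ] [ 0.4576 -0.2527  0.055 ]
tip [ 0.4966 -0.2657  0.058 ]
```

Request:
{"op": "apply_moves", "data": {"rows": [{"delta_pos":[0,-2,-15],"yaw":0},{"delta_pos":[0,-2,-30],"yaw":0},{"delta_pos":[0,-2,-42],"yaw":0},{"delta_pos":[0,-2,-49],"yaw":0},{"delta_pos":[0,-2,-49],"yaw":0}]}}

```text
t: 9.8
tcp_pos: [0.4943, -0.269, 0.0885]
ee_rot: [-0.001, 0.193, 0.981, 0.0]
ft_force: [-0.1, -0.4, -0.0]
gripper_width: 0.0137
grip_force: 50.0
```

Request:
{"op": "apply_moves", "data": {"rows": [{"delta_pos":[5,0,0],"yaw":0},{"delta_pos":[10,3,0],"yaw":0},{"delta_pos":[12,7,0],"yaw":0},{"delta_pos":[13,13,0],"yaw":0},{"delta_pos":[11,19,0],"yaw":0}]}}

```text
t: 10.3
tcp_pos: [0.5055, -0.2501, 0.0895]
ee_rot: [-0.0, 0.193, 0.981, -0.0]
ft_force: [-0.5, -11.4, 0.7]
gripper_width: 0.014
grip_force: 50.0
```

Request:
{"op": "apply_moves", "data": {"rows": [{"delta_pos":[-5,2,0],"yaw":0},{"delta_pos":[-11,3,0],"yaw":0},{"delta_pos":[-17,2,0],"yaw":0},{"delta_pos":[-22,0,0],"yaw":0},{"delta_pos":[-27,-3,0],"yaw":0}]}}

```text
t: 10.8
tcp_pos: [0.4783, -0.2532, 0.0895]
ee_rot: [0.0, 0.193, 0.981, 0.0]
ft_force: [1.4, -2.0, 0.3]
gripper_width: 0.0137
grip_force: 50.0
```

Request:
{"op": "apply_moves", "data": {"rows": [{"delta_pos":[-3,-5,0],"yaw":0},{"delta_pos":[-5,-10,0],"yaw":0},{"delta_pos":[-6,-16,0],"yaw":0},{"delta_pos":[-5,-22,0],"yaw":0},{"delta_pos":[-3,-27,0],"yaw":0}]}}

```text
t: 11.3
tcp_pos: [0.4752, -0.2787, 0.0889]
ee_rot: [-0.001, 0.192, 0.981, 0.002]
ft_force: [-2.3, 21.5, 5.4]
gripper_width: 0.014
grip_force: 50.1
```

Request:
{"op": "apply_moves", "data": {"rows": [{"delta_pos":[4,-5,0],"yaw":0},{"delta_pos":[8,-8,0],"yaw":0},{"delta_pos":[13,-10,0],"yaw":0},{"delta_pos":[19,-11,0],"yaw":0},{"delta_pos":[25,-10,0],"yaw":0}]}}

```text
t: 11.8
tcp_pos: [0.4997, -0.2889, 0.0884]
ee_rot: [-0.002, 0.193, 0.981, 0.001]
ft_force: [-2.7, 5.3, 0.2]
gripper_width: 0.0138
grip_force: 50.1
```

Request:
{"op": "apply_moves", "data": {"rows": [{"delta_pos":[5,2,0],"yaw":0},{"delta_pos":[10,6,0],"yaw":0},{"delta_pos":[13,10,0],"yaw":0},{"delta_pos":[15,16,0],"yaw":0},{"delta_pos":[16,21,0],"yaw":0}]}}

```text
t: 12.3
tcp_pos: [0.5168, -0.2687, 0.0894]
ee_rot: [-0.0, 0.193, 0.981, -0.0]
ft_force: [-1.1, -0.3, -0.4]
gripper_width: 0.0136
grip_force: 50.0
```

Request:
{"op": "apply_moves", "data": {"rows": [{"delta_pos":[-1,6,0],"yaw":0},{"delta_pos":[-3,11,0],"yaw":0},{"delta_pos":[-6,16,0],"yaw":0},{"delta_pos":[-11,19,0],"yaw":0},{"delta_pos":[-16,21,0],"yaw":0}]}}

```text
t: 12.8
tcp_pos: [0.4997, -0.2491, 0.0896]
ee_rot: [0.0, 0.193, 0.981, -0.001]
ft_force: [-1.0, -6.0, 0.1]
gripper_width: 0.0136
grip_force: 50.0
```

```bash
python3 w.py pics/w7.png ball0:.015; python3 - <<'E'
from h import *
for r in tip_of("ball0","wrist"):print(r["xy"],r["confidence"])
a=get_image("top");b=get_image("side");w=get_image("wrist")
c=lambda i,x0,x1,y0,y1:cv2.resize(i[y0:y1,x0:x1,::-1],(390,290),interpolation=cv2.INTER_CUBIC)
cv2.imwrite("pics/m1.png",np.hstack([c(w,150,350,130,280),c(b,250,350,190,265)]))
E
```

```text
12.8 [ 0.4997 -0.2491  0.0896] [ 0.      0.1932  0.9812 -0.0009] [ 0.0448  0.5109  0.46    1.9055 -0.3069  0.7941  1.853 ] [-1.0019 -6.035   0.0789]
cam [ 0.4275 -0.2207  0.2466] fwd [ 0.2489 -0.1039 -0.9629]
ball0 [215.4 180.3] 0.79 [ 0.4676 -0.2739]
ball0 [255.  181.4] 0.76 [ 0.4811 -0.2435]
ball0 [215.4 227.2] 0.71 [ 0.5063 -0.2915]
ball0 [268.4 205.4] 0.65 [ 0.5052 -0.2409]
[215.4, 180.3] 0.79
[255.0, 181.4] 0.76
[215.4, 227.2] 0.71
[268.4, 205.4] 0.65
```

View pics/m1.png

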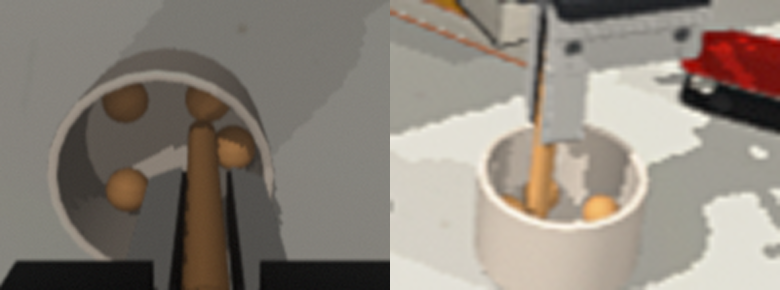

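All visible balls have moved, and the stick tip is low among them. I stir another three quarters of a turn to be sure.

Request:
{"op": "apply_moves", "data": {"rows": [{"delta_pos":[-6,1,0],"yaw":0},{"delta_pos":[-11,0,0],"yaw":0},{"delta_pos":[-17,-2,0],"yaw":0},{"delta_pos":[-21,-6,0],"yaw":0},{"delta_pos":[-25,-10,0],"yaw":0}]}}

```text
t: 13.6
tcp_pos: [0.4754, -0.2585, 0.0895]
ee_rot: [0.0, 0.193, 0.981, -0.0]
ft_force: [1.2, -2.2, -0.8]
gripper_width: 0.0138
grip_force: 50.0
```

Request:
{"op": "apply_moves", "data": {"rows": [{"delta_pos":[-2,-5,0],"yaw":0},{"delta_pos":[-3,-11,0],"yaw":0},{"delta_pos":[-2,-17,0],"yaw":0},{"delta_pos":[0,-22,0],"yaw":0},{"delta_pos":[4,-27,0],"yaw":0}]}}

```text
t: 14.1
tcp_pos: [0.4819, -0.284, 0.0899]
ee_rot: [0.001, 0.192, 0.981, 0.001]
ft_force: [8.2, 5.6, 0.7]
gripper_width: 0.0138
grip_force: 50.0
```

Request:
{"op": "apply_moves", "data": {"rows": [{"delta_pos":[5,-3,0],"yaw":0},{"delta_pos":[10,-6,0],"yaw":0},{"delta_pos":[16,-6,0],"yaw":0},{"delta_pos":[21,-5,0],"yaw":0},{"delta_pos":[26,-3,0],"yaw":0}]}}

```text
t: 14.6
tcp_pos: [0.5056, -0.2879, 0.0892]
ee_rot: [-0.0, 0.193, 0.981, 0.0]
ft_force: [-2.8, 1.0, 0.3]
gripper_width: 0.0141
grip_force: 50.1
```

Request:
{"op": "apply_moves", "data": {"rows": [{"delta_pos":[5,4,0],"yaw":0},{"delta_pos":[8,8,0],"yaw":0},{"delta_pos":[10,13,0],"yaw":0},{"delta_pos":[10,13,0],"yaw":0},{"delta_pos":[6,11,0],"yaw":0}]}}

```text
t: 15.1
tcp_pos: [0.512, -0.2767, 0.0895]
ee_rot: [0.0, 0.192, 0.981, 0.0]
ft_force: [-1.2, 0.5, -0.5]
gripper_width: 0.0137
grip_force: 50.2
```

```bash
python3 - <<'E'
from h import *
np.set_printoptions(precision=4,suppress=True)
print(sense()['tcp_pos'])
w=get_image("wrist")
for r in tip_of("ball0","wrist"):print(r["xy"],r["confidence"],at_z("wrist",r["xy"],.015))
b=get_image("side")
c=lambda i,x0,x1,y0,y1:cv2.resize(i[y0:y1,x0:x1,::-1],(390,290),interpolation=cv2.INTER_CUBIC)
cv2.imwrite("pics/m2.png",np.hstack([c(w,150,350,130,280),c(b,250,350,190,265)]))
E
```

```text
[ 0.512  -0.2767  0.0895]
[232.7, 165.0] 0.94 [ 0.4725 -0.2838  0.015 ]
[293.3, 181.1] 0.74 [ 0.5043 -0.2422  0.015 ]
[272.1, 148.6] 0.73 [ 0.4722 -0.2488  0.015 ]
[253.5, 211.8] 0.51 [ 0.517  -0.2836  0.015 ]
```

Request:
{"op": "apply_moves", "data": {"rows": [{"delta_pos":[0,0,25],"yaw":0},{"delta_pos":[0,0,60],"yaw":0},{"delta_pos":[0,0,95],"yaw":0},{"delta_pos":[0,0,130],"yaw":0},{"delta_pos":[-6,30,130],"yaw":0}]}}

```text
t: 15.75
tcp_pos: [0.507, -0.2512, 0.224]
ee_rot: [0.004, 0.195, 0.981, -0.001]
ft_force: [0.8, 0.7, -1.2]
gripper_width: 0.0137
grip_force: 50.0
```

Request:
{"op": "apply_moves", "data": {"rows": [{"delta_pos":[0,45,0],"yaw":0},{"delta_pos":[0,90,0],"yaw":0},{"delta_pos":[0,135,0],"yaw":0},{"delta_pos":[0,180,0],"yaw":0},{"delta_pos":[-10,225,0],"yaw":0}]}}

```text
t: 16.25
tcp_pos: [0.4961, -0.0205, 0.2197]
ee_rot: [0.001, 0.193, 0.981, 0.0]
ft_force: [0.6, 0.2, -0.2]
gripper_width: 0.0139
grip_force: 50.0
```

Request:
{"op": "apply_moves", "data": {"rows": [{"delta_pos":[0,45,0],"yaw":0},{"delta_pos":[0,90,0],"yaw":0},{"delta_pos":[0,135,0],"yaw":0},{"delta_pos":[0,175,0],"yaw":0},{"delta_pos":[0,187,0],"yaw":0}]}}

```text
t: 16.75
tcp_pos: [0.4954, 0.1689, 0.2195]
ee_rot: [0.0, 0.191, 0.982, 0.001]
ft_force: [-0.7, -0.2, -0.5]
gripper_width: 0.0133
grip_force: 50.0
```

Request:
{"op": "apply_moves", "data": {"rows": [{"delta_pos":[0,0,0],"yaw":0},{"delta_pos":[0,0,0],"yaw":0},{"delta_pos":[0,0,0],"yaw":0}]}}

```text
t: 17.05
tcp_pos: [0.496, 0.1632, 0.2196]
ee_rot: [0.0, 0.194, 0.981, -0.0]
ft_force: [-0.3, 0.3, 0.2]
gripper_width: 0.0138
grip_force: 50.0
```

```bash
python3 - <<'E'
from h import *
np.set_printoptions(precision=4,suppress=True)
s=sense();print(s['tcp_pos'],s['gripper_width'],s['grip_force'])
w=get_image("wrist")
for n,z in(("stick_tip",.138),("stand_hole0",.05)):
    for r in tip_of(n,"wrist")[:2]:print(n,r["xy"],r["confidence"],at_z("wrist",r["xy"],z))
c=lambda i,x0,x1,y0,y1:cv2.resize(i[y0:y1,x0:x1,::-1],None,fx=4,fy=4,interpolation=cv2.INTER_CUBIC)
cv2.imwrite("pics/m3.png",c(w,180,340,130,270))
E
```

```text
[0.496  0.1632 0.2196] 0.01375752502157084 49.99988794326782
stand_hole0 [262.2, 178.9] 0.86 [0.4998 0.1693 0.05  ]
```

View pics/m3.png

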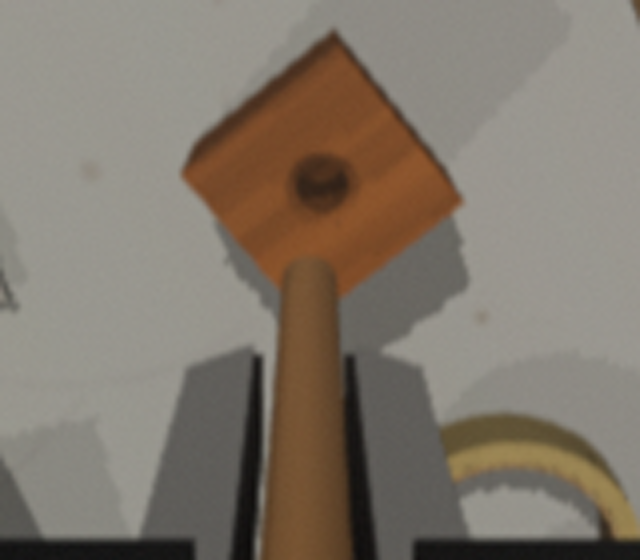

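Picture: the hole mouth is at (260.5,175.8), and the stick's end centre is at about (257.3,201).

```bash
python3 - <<'E'
from h import *
np.set_printoptions(precision=4,suppress=True)
s=sense();print(s['tcp_pos'])
print("tip",at_z("wrist",(257.3,201.3),.142),"hole",at_z("wrist",(260.5,175.8),.05))
m=camera_model("wrist");K=np.array(m["camera_matrix"]);T=np.array(m["world_to_cam"])
for dx,dy in[(0,0),(2,0),(0,2)]:
    p=K@(T[:3]@np.array([.496+dx/1e3,.1632+dy/1e3,.142,1]));print(p[:2]/p[2])
E
```

```text
[0.4959 0.1638 0.2195]
tip [0.4952 0.1643 0.142 ] hole [0.4955 0.1689 0.05  ]
[256.4168 202.5415]
[257.2867 204.5612]
[258.5492 201.711 ]
```

Request:
{"op": "apply_moves", "data": {"rows": [{"delta_pos":[0,4,0],"yaw":0},{"delta_pos":[0,4,-30],"yaw":0},{"delta_pos":[0,4,-60],"yaw":0},{"delta_pos":[0,4,-83],"yaw":0},{"delta_pos":[0,4,-83],"yaw":0}]}}

```text
t: 17.7
tcp_pos: [0.4943, 0.1684, 0.1341]
ee_rot: [-0.002, 0.193, 0.981, -0.001]
ft_force: [-0.6, -0.3, 0.2]
gripper_width: 0.0139
grip_force: 50.0
```

Request:
{"op": "apply_moves", "data": {"rows": [{"delta_pos":[0,0,0],"yaw":0},{"delta_pos":[0,0,0],"yaw":0}]}}

```text
t: 17.9
tcp_pos: [0.4964, 0.1691, 0.1378]
ee_rot: [0.001, 0.193, 0.981, 0.0]
ft_force: [-0.2, -0.3, -0.2]
gripper_width: 0.0141
grip_force: 50.0
```

```bash
python3 - <<'E'
from h import *
np.set_printoptions(precision=4,suppress=True)
s=sense();print(s['tcp_pos'],s['gripper_width'],s['ft_force'])
w=get_image("wrist");b=get_image("side")
c=lambda i,x0,x1,y0,y1,k:cv2.resize(i[y0:y1,x0:x1,::-1],None,fx=k,fy=k,interpolation=cv2.INTER_CUBIC)
cv2.imwrite("pics/m4.png",np.hstack([c(w,200,320,160,270,4),c(b,165,220,110,165,8)]))
E
```

```text
[0.4964 0.1691 0.1378] 0.014071449800421205 [-0.2289 -0.3312 -0.1896]
```

View pics/m4.png

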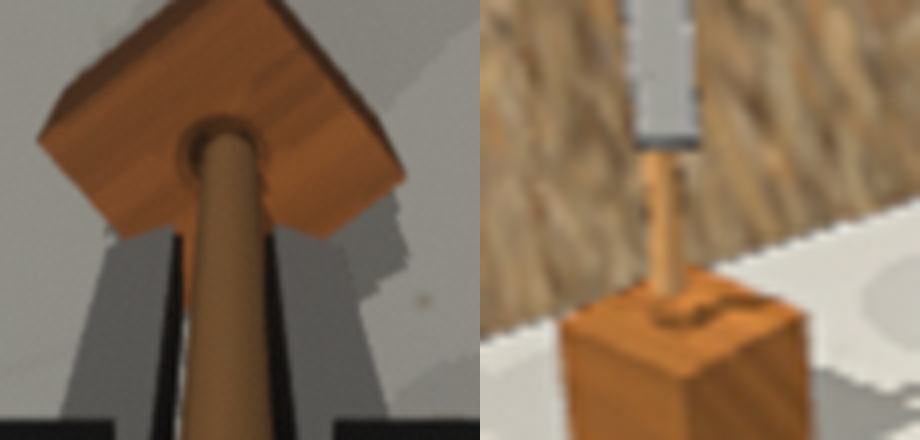

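The wrist view shows the tip just above the mouth, nearly concentric: mouth about (256,199), tip about (257.5,199.5). I have now gone past the 10-picture view limit (12 viewed), so from here I work only from numbers.

```bash
python3 - <<'E'
from h import *
np.set_printoptions(precision=4,suppress=True)
print("tip",at_z("wrist",(257.4,199.6),.060),"hole",at_z("wrist",(256.2,198.7),.05))
E
```

```text
tip [0.4944 0.1704 0.06  ] hole [0.4962 0.1685 0.05  ]
```

Request:
{"op": "apply_moves", "data": {"rows": [{"delta_pos":[1,-2,0],"yaw":0},{"delta_pos":[1,-2,-6],"yaw":0},{"delta_pos":[1,-2,-12],"yaw":0},{"delta_pos":[1,-2,-18],"yaw":0},{"delta_pos":[1,-2,-18],"yaw":0}]}}

```text
t: 18.5
tcp_pos: [0.4962, 0.1667, 0.1174]
ee_rot: [-0.001, 0.193, 0.981, -0.001]
ft_force: [0.9, -0.1, -0.2]
gripper_width: 0.014
grip_force: 50.0
```

Request:
{"op": "apply_moves", "data": {"rows": [{"delta_pos":[0,0,-8],"yaw":0},{"delta_pos":[0,0,-16],"yaw":0},{"delta_pos":[0,0,-24],"yaw":0},{"delta_pos":[0,0,-32],"yaw":0},{"delta_pos":[0,0,-32],"yaw":0}]}}

```text
t: 19.0
tcp_pos: [0.4962, 0.1666, 0.0852]
ee_rot: [-0.001, 0.193, 0.981, -0.001]
ft_force: [0.4, 0.2, 0.8]
gripper_width: 0.0137
grip_force: 50.0
```

Request:
{"op": "apply_moves", "data": {"rows": [{"delta_pos":[0,0,0],"yaw":0},{"delta_pos":[0,0,0],"yaw":0},{"delta_pos":[0,0,0],"yaw":0}]}}

```text
t: 19.3
tcp_pos: [0.4969, 0.1669, 0.0867]
ee_rot: [0.0, 0.193, 0.981, 0.0]
ft_force: [0.5, 0.1, -0.1]
gripper_width: 0.0139
grip_force: 50.0
```

Down with no resistance, about 3 mm above the bottom. I lower a little more and open.

Request:
{"op": "apply_moves", "data": {"rows": [{"delta_pos":[0,0,-2],"yaw":0},{"delta_pos":[0,0,-2],"yaw":0},{"delta_pos":[0,0,-2],"yaw":0}]}}

```text
t: 19.6
tcp_pos: [0.4967, 0.1668, 0.0844]
ee_rot: [-0.0, 0.193, 0.981, -0.0]
ft_force: [0.9, -0.8, -0.2]
gripper_width: 0.0137
grip_force: 50.0
```

Request:
{"op": "apply_moves", "data": {"rows": [{"delta_pos":[0,0,0],"yaw":0},{"delta_pos":[0,0,0],"yaw":0},{"delta_pos":[0,0,0],"yaw":0},{"delta_pos":[0,0,0],"yaw":0},{"delta_pos":[0,0,0],"yaw":0}], "jaw": 0.5, "newtons": 30}}

```text
t: 20.1
tcp_pos: [0.4967, 0.1668, 0.0844]
ee_rot: [0.0, 0.193, 0.981, -0.0]
ft_force: [-0.6, -0.7, -0.0]
gripper_width: 0.0463
grip_force: 0.0
```

Request:
{"op": "apply_moves", "data": {"rows": [{"delta_pos":[0,0,30],"yaw":0},{"delta_pos":[0,0,75],"yaw":0},{"delta_pos":[0,0,120],"yaw":0},{"delta_pos":[0,0,165],"yaw":0},{"delta_pos":[0,0,215],"yaw":0}]}}

```text
t: 20.6
tcp_pos: [0.4961, 0.1665, 0.3011]
ee_rot: [-0.0, 0.193, 0.981, -0.0]
ft_force: [0.4, 1.2, -0.7]
gripper_width: 0.047
grip_force: 0.0
```

Request:
{"op": "apply_moves", "data": {"rows": [{"delta_pos":[0,0,0],"yaw":0},{"delta_pos":[0,0,0],"yaw":0}]}}

```text
t: 20.8
tcp_pos: [0.4969, 0.167, 0.3002]
ee_rot: [0.001, 0.193, 0.981, 0.001]
ft_force: [0.5, -0.2, -1.4]
gripper_width: 0.0474
grip_force: 0.0
```

```bash
python3 - <<'E'
from h import *
np.set_printoptions(precision=4,suppress=True)
s=sense();print(s['t'],s['tcp_pos'],s['ft_force'])
for c in("top","side","wrist"):
    get_image(c)
    for r in silhouettes("stick",c)[:2]:print(c,r["rect"],r["confidence"])
    for r in tip_of("stand_hole0",c)[:1]:print(c,"hole",r["xy"])
for r in silhouettes("stick","wrist")[:1]:
    ys,xs=np.nonzero(r["region"]);m=ys>ys.max()-14;u=(xs[m].mean(),ys.max()-7);print("head",u,at_z("wrist",u,.146))
for n in("inner_lid","outer_lid"):
    for c in("top","side","wrist"):
        for r in tip_of(n,c)[:1]:print(n,c,r["xy"],r["confidence"],at_z(c,r["xy"],0 if n[0]=="i" else .006))
E
```

```text
20.8 [0.4969 0.167  0.3002] [ 0.5188 -0.2401 -1.387 ]
top hole [158.4, 212.8]
side [185.5, 116.1, 9.8, 32.9] 0.57
side hole [193.2, 152.1]
wrist [239.2, 158.3, 25.4, 30.4] 0.75
wrist hole [256.3, 167.2]
head (np.float64(247.6), np.int64(181)) [0.4926 0.1573 0.146 ]
inner_lid top [248.7, 219.1] 0.64 [ 0.4786 -0.0481  0.    ]
inner_lid side [291.9, 252.6] 0.74 [ 0.4982 -0.2627  0.    ]
inner_lid wrist [293.4, 238.7] 0.65 [0.6514 0.1739 0.    ]
outer_lid top [249.0, 220.5] 0.84 [ 0.4748 -0.0491  0.006 ]
outer_lid side [224.6, 198.1] 0.87 [ 0.4835 -0.0287  0.006 ]
outer_lid wrist [134.5, 199.1] 0.78 [ 0.4812 -0.0457  0.006 ]
```

Request:
{"op": "apply_moves", "data": {"rows": [{"delta_pos":[-4,-45,-10],"yaw":0},{"delta_pos":[-8,-90,-20],"yaw":0},{"delta_pos":[-12,-135,-40],"yaw":0},{"delta_pos":[-15,-180,-60],"yaw":0},{"delta_pos":[-18,-214,-90],"yaw":0}]}}

```text
t: 22.1
tcp_pos: [0.4788, -0.0497, 0.2098]
ee_rot: [0.001, 0.193, 0.981, 0.0]
ft_force: [1.1, 0.6, 0.2]
gripper_width: 0.0469
grip_force: 0.0
```

Request:
{"op": "apply_moves", "data": {"rows": [{"delta_pos":[0,0,0],"yaw":0},{"delta_pos":[0,0,0],"yaw":0},{"delta_pos":[0,0,0],"yaw":0}], "jaw": 0.7}}

```text
t: 22.4
tcp_pos: [0.4792, -0.0462, 0.21]
ee_rot: [0.0, 0.192, 0.981, 0.0]
ft_force: [0.4, 0.3, 0.2]
gripper_width: 0.0648
grip_force: 0.0
```

```bash
cat > lid.py <<'E'
from h import *
from scipy.optimize import least_squares
np.set_printoptions(precision=4,suppress=True)
s=sense();print(s['t'],s['tcp_pos'])
im=get_image("wrist");cv2.imwrite("pics/lid.png",im[:,:,::-1])
m=camera_model("wrist");K=np.array(m["camera_matrix"]);T=np.array(m["world_to_cam"])
def proj(P):
    p=K@(T[:3,:3]@P.T+T[:3,3:]);return (p[:2]/p[2]).T
for n in("inner_lid","outer_lid","inner_lid"):
    for r in silhouettes(n,"wrist")[:2]:
        print(n,r["rect"],r["confidence"],r["region"].sum())
# hue mask of the wood, for edge fit of the skirt
for r in silhouettes("outer_lid","wrist")[:1]:
    M=r["region"].astype(np.uint8)
    for q in silhouettes("inner_lid","wrist")[:1]:M|=q["region"].astype(np.uint8)
    h=cv2.convexHull(np.argwhere(M)[:,::-1].astype(np.float32))[:,0]
    a=np.linspace(0,2*np.pi,180)
    def model(c):
        P=np.vstack([np.c_[c[0]+.052*np.cos(a),c[1]+.052*np.sin(a),0*a+z] for z in(.006,.020)])
        return cv2.convexHull(proj(P).astype(np.float32))
    x0,y0,w,hh=r["rect"]
    H,W=M.shape
    best=None
    def iou(c):
        g=np.zeros_like(M);cv2.fillConvexPoly(g,np.round(model(c)*16).astype(np.int32),1,shift=4)
        v=np.zeros_like(M);v[:250]=1
        return -((g&M&v).sum()/((g|M)&v).sum())
    from scipy.optimize import minimize
    res=minimize(iou,[.4785,-.047],method="Nelder-Mead",options=dict(initial_simplex=[[.4785,-.047],[.485,-.047],[.4785,-.04]]))
    print("skirt fit",res.x,res.fun)
for n,z in(("inner_lid",0),("outer_lid",.006)):
    for r in tip_of(n,"wrist")[:1]:print(n,r["xy"],r["confidence"],at_z("wrist",r["xy"],z))
print("knobtop proj for .4785,-.047",proj(np.array([[.4785,-.047,.084],[.4785,-.047,.05]])))
E
python3 lid.py
```

```text
22.4 [ 0.4792 -0.0462  0.21  ]
inner_lid [246.9, 165.2, 24.0, 25.0] 0.77 451
outer_lid [216.3, 132.4, 84.7, 77.1] 0.57 4731
inner_lid [246.9, 165.2, 24.0, 25.0] 0.77 451
skirt fit [ 0.4773 -0.0447] -0.9421818181818182
inner_lid [259.0, 169.8] 0.86 [ 0.4791 -0.0433  0.    ]
outer_lid [253.6, 169.5] 0.59 [ 0.4748 -0.0494  0.006 ]
knobtop proj for .4785,-.047 [[255.5876 186.9714]
 [255.5676 179.1661]]
```

```bash
cat > fit.py <<'E'
from h import *
from scipy.optimize import minimize
np.set_printoptions(precision=4,suppress=True)
a=np.linspace(0,2*np.pi,120)
LID=[(.052,.006,.020),(.020,.02,.05),(.007,.05,.084)]; POT=[(.0425,0,.055)]
def fit(cam,names,parts,c0,rowmax=384,lift=0):
    m=camera_model(cam);K=np.array(m["camera_matrix"]);T=np.array(m["world_to_cam"])
    get_image(cam);M=np.zeros((384,512),np.uint8)
    for n in names:
        r=silhouettes(n,cam)
        r=[q for q in r if np.hypot(*(at_z(cam,(q["rect"][0]+q["rect"][2]/2,q["rect"][1]+q["rect"][3]/2),.02)[:2]-c0))<.08]
        if r:M|=r[0]["region"].astype(np.uint8)
    k=4;Mb=cv2.resize(M,None,fx=k,fy=k,interpolation=cv2.INTER_NEAREST)
    def f(c):
        g=np.zeros_like(Mb)
        for R,z0,z1 in parts:
            P=np.vstack([np.c_[c[0]+R*np.cos(a),c[1]+R*np.sin(a),0*a+z+lift] for z in(z0,z1)])
            p=K@(T[:3,:3]@P.T+T[:3,3:]);p=((p[:2]/p[2]).T+.5)*k-.5
            h=cv2.convexHull(p.astype(np.float32));cv2.fillConvexPoly(g,np.round(h*16).astype(np.int32),1,shift=4)
        A,B=g[:rowmax*k],Mb[:rowmax*k]
        return -(A&B).sum()/max(1,(A|B).sum())
    c0=np.array(c0)
    r=minimize(f,c0,method="Nelder-Mead",options=dict(initial_simplex=[c0,c0+[.006,0],c0+[0,.006]],xatol=1e-4))
    print(cam,names,r.x,round(r.fun,3));return r.x
if __name__=="__main__":
    print(sense()['t'])
    for c in("top","side","wrist"):
        for _ in range(2):
            fit(c,["outer_lid","inner_lid"],LID,(.4785,-.046),250 if c=="wrist" else 384)
            if c!="wrist":fit(c,["pot"],POT,(.4945,-.266))
E
python3 fit.py
```

```text
22.8
top ['outer_lid', 'inner_lid'] [ 0.4785 -0.046 ] 0.0
top ['pot'] [ 0.6053 -0.2336] 0.0
top ['outer_lid', 'inner_lid'] [ 0.4785 -0.046 ] 0.0
top ['pot'] [ 0.6053 -0.2336] 0.0
side ['outer_lid', 'inner_lid'] [0.5031 0.0982] 0.0
side ['pot'] [ 0.4319 -0.1895] 0.0
side ['outer_lid', 'inner_lid'] [ 0.5025 -0.082 ] 0.0
side ['pot'] [ 0.4319 -0.1895] 0.0
wrist ['outer_lid', 'inner_lid'] [ 0.5893 -0.0136] 0.0
wrist ['outer_lid', 'inner_lid'] [ 0.5893 -0.0136] 0.0fit.py:21: RuntimeWarning: overflow encountered in scalar negative
  return -(A&B).sum()/max(1,(A|B).sum())
```

Unsigned overflow: the sums need casting to float.

```bash
sed -i 's|return -(A&B).sum()/|return -float((A\&B).sum())/|' fit.py; sed -i 's|max(1,(A.B).sum())|max(1.,float((A\|B).sum()))|' fit.py; python3 fit.py
```

```text
24.1
top ['outer_lid', 'inner_lid'] [ 0.4785 -0.046 ] -0.0
top ['pot'] [ 0.4945 -0.2662] -0.783
top ['outer_lid', 'inner_lid'] [ 0.4785 -0.046 ] -0.0
top ['pot'] [ 0.494  -0.2655] -0.651
side ['outer_lid', 'inner_lid'] [ 0.4789 -0.0468] -0.933
side ['pot'] [ 0.4955 -0.2673] -0.875
side ['outer_lid', 'inner_lid'] [ 0.4791 -0.0476] -0.932
side ['pot'] [ 0.497  -0.2664] -0.887
wrist ['outer_lid', 'inner_lid'] [ 0.4772 -0.0458] -0.973
wrist ['outer_lid', 'inner_lid'] [ 0.4771 -0.0453] -0.969
```

Request:
{"op": "apply_moves", "data": {"rows": [{"delta_pos":[3,-45,20],"yaw":0},{"delta_pos":[6,-90,30],"yaw":0},{"delta_pos":[9,-135,30],"yaw":0},{"delta_pos":[13,-180,30],"yaw":0},{"delta_pos":[16,-218,30],"yaw":0}]}}

```text
t: 25.9
tcp_pos: [0.4945, -0.2674, 0.2396]
ee_rot: [0.0, 0.193, 0.981, -0.0]
ft_force: [0.3, 1.0, -0.2]
gripper_width: 0.0659
grip_force: 0.0
```

Request:
{"op": "apply_moves", "data": {"rows": [{"delta_pos":[0,0,0],"yaw":0},{"delta_pos":[0,0,0],"yaw":0},{"delta_pos":[0,0,0],"yaw":0}]}}

```text
t: 26.2
tcp_pos: [0.4948, -0.2642, 0.2393]
ee_rot: [-0.0, 0.192, 0.981, 0.0]
ft_force: [-0.6, -0.2, -0.2]
gripper_width: 0.0659
grip_force: 0.0
```

```bash
python3 - <<'E'
from fit import *
print(sense()['tcp_pos'])
for _ in range(2):fit("wrist",["pot"],POT,(.4945,-.266),250)
for r in tip_of("ball0","wrist"):print(r["confidence"],at_z("wrist",r["xy"],.015))
for r in tip_of("pot","wrist")[:1]:print(r["confidence"],at_z("wrist",r["xy"],0))
E
```

```text
[ 0.4948 -0.2642  0.2393]
wrist ['pot'] [ 0.4945 -0.2673] -0.738
wrist ['pot'] [ 0.4937 -0.2669] -0.781
0.73 [ 0.5054 -0.2431  0.015 ]
0.62 [ 0.4751 -0.2444  0.015 ]
0.61 [ 0.4738 -0.2814  0.015 ]
0.47 [ 0.5185 -0.2815  0.015 ]
0.44 [ 0.5196 -0.2657  0.015 ]
0.74 [ 0.4964 -0.2668  0.    ]
```

Request:
{"op": "apply_moves", "data": {"rows": [{"delta_pos":[-4,45,0],"yaw":0},{"delta_pos":[-8,90,0],"yaw":0},{"delta_pos":[-12,135,-20],"yaw":0},{"delta_pos":[-15,180,-40],"yaw":0},{"delta_pos":[-17,218,-60],"yaw":0}], "jaw": 0.45}}

```text
t: 27.0
tcp_pos: [0.4773, -0.0445, 0.1791]
ee_rot: [0.0, 0.192, 0.981, 0.0]
ft_force: [0.6, -1.0, -0.2]
gripper_width: 0.0422
grip_force: 0.0
```

Request:
{"op": "apply_moves", "data": {"rows": [{"delta_pos":[0,0,0],"yaw":0},{"delta_pos":[0,0,-30],"yaw":0},{"delta_pos":[0,0,-55],"yaw":0},{"delta_pos":[0,0,-55],"yaw":0},{"delta_pos":[0,0,-55],"yaw":0}]}}

```text
t: 27.5
tcp_pos: [0.4778, -0.0475, 0.125]
ee_rot: [-0.0, 0.193, 0.981, -0.0]
ft_force: [0.2, -1.0, 1.0]
gripper_width: 0.0422
grip_force: 0.0
```

```bash
python3 - <<'E'
from fit import *
print(sense()['t'],sense()['tcp_pos'],sense()['gripper_width'])
for c in("wrist","side"):fit(c,["outer_lid","inner_lid"],LID,(.478,-.046),230 if c=="wrist" else 384)
E
```

```text
27.5 [ 0.4778 -0.0475  0.125 ] 0.042189729540876277
wrist ['outer_lid', 'inner_lid'] [ 0.4786 -0.046 ] -0.938
side ['outer_lid', 'inner_lid'] [ 0.4789 -0.046 ] -0.92
```

Request:
{"op": "apply_moves", "data": {"rows": [{"delta_pos":[0,1,-15],"yaw":0},{"delta_pos":[0,1,-30],"yaw":0},{"delta_pos":[0,1,-42],"yaw":0},{"delta_pos":[0,1,-48],"yaw":0},{"delta_pos":[0,1,-48],"yaw":0}]}}

```text
t: 28.3
tcp_pos: [0.4774, -0.0462, 0.076]
ee_rot: [-0.0, 0.193, 0.981, -0.0]
ft_force: [-0.0, 0.3, -0.4]
gripper_width: 0.042
grip_force: 0.0
```

Request:
{"op": "apply_moves", "data": {"rows": [{"delta_pos":[0,0,0],"yaw":0},{"delta_pos":[0,0,0],"yaw":0},{"delta_pos":[0,0,0],"yaw":0},{"delta_pos":[0,0,0],"yaw":0},{"delta_pos":[0,0,0],"yaw":0}], "jaw": 0, "newtons": 40}}

```text
t: 28.8
tcp_pos: [0.4777, -0.0461, 0.0765]
ee_rot: [0.0, 0.193, 0.981, -0.0]
ft_force: [-0.2, -1.5, -3.0]
gripper_width: 0.0131
grip_force: 40.0
```

Request:
{"op": "apply_moves", "data": {"rows": [{"delta_pos":[0,0,0],"yaw":0},{"delta_pos":[0,0,0],"yaw":0}]}}

```text
t: 29.0
tcp_pos: [0.4776, -0.0461, 0.0763]
ee_rot: [-0.0, 0.193, 0.981, -0.0]
ft_force: [0.6, 0.2, -2.6]
gripper_width: 0.013
grip_force: 40.0
```

Request:
{"op": "apply_moves", "data": {"rows": [{"delta_pos":[0,0,8],"yaw":0},{"delta_pos":[0,0,22],"yaw":0},{"delta_pos":[0,0,42],"yaw":0},{"delta_pos":[0,0,66],"yaw":0},{"delta_pos":[0,0,90],"yaw":0}]}}

```text
t: 29.5
tcp_pos: [0.4774, -0.0463, 0.1677]
ee_rot: [-0.0, 0.193, 0.981, -0.0]
ft_force: [-0.0, 0.9, -3.6]
gripper_width: 0.0131
grip_force: 39.9
```

Request:
{"op": "apply_moves", "data": {"rows": [{"delta_pos":[1,-15,8],"yaw":0},{"delta_pos":[3,-40,10],"yaw":0},{"delta_pos":[6,-75,10],"yaw":0},{"delta_pos":[8,-110,10],"yaw":0},{"delta_pos":[11,-145,10],"yaw":0}]}}

```text
t: 30.0
tcp_pos: [0.4881, -0.1934, 0.1763]
ee_rot: [-0.0, 0.193, 0.981, -0.0]
ft_force: [-0.1, 0.1, -3.3]
gripper_width: 0.013
grip_force: 39.9
```

Request:
{"op": "apply_moves", "data": {"rows": [{"delta_pos":[3,-30,0],"yaw":0},{"delta_pos":[5,-55,0],"yaw":0},{"delta_pos":[6,-70,0],"yaw":0},{"delta_pos":[6,-75,0],"yaw":0},{"delta_pos":[6,-75,0],"yaw":0}]}}

```text
t: 30.5
tcp_pos: [0.4944, -0.2662, 0.1762]
ee_rot: [-0.0, 0.193, 0.981, -0.0]
ft_force: [0.3, -0.0, -2.1]
gripper_width: 0.0132
grip_force: 40.0
```

Request:
{"op": "apply_moves", "data": {"rows": [{"delta_pos":[0,0,0],"yaw":0},{"delta_pos":[0,0,0],"yaw":0},{"delta_pos":[0,0,0],"yaw":0}]}}

```text
t: 30.8
tcp_pos: [0.4949, -0.2653, 0.1765]
ee_rot: [0.0, 0.192, 0.981, 0.0]
ft_force: [0.4, 0.0, -3.1]
gripper_width: 0.0132
grip_force: 40.0
```

```bash
python3 - <<'E'
from fit import *
s=sense();print(s['t'],s['tcp_pos'],s['gripper_width'],s['ft_force'])
L=s['tcp_pos'][2]-.0763
for c in("wrist","side","top"):fit(c,["outer_lid","inner_lid"],LID[:2] ,(.495,-.266),230 if c=="wrist" else 384,lift=L)
for c in("side",):fit(c,["pot"],POT,(.4945,-.266))
E
```

```text
30.8 [ 0.4949 -0.2653  0.1765] 0.013192935198000915 [ 0.4462  0.0419 -3.1112]
wrist ['outer_lid', 'inner_lid'] [ 0.4937 -0.2639] -0.937
side ['outer_lid', 'inner_lid'] [ 0.495 -0.266] -0.0
top ['outer_lid', 'inner_lid'] [ 0.5065 -0.2195] -0.128
side ['pot'] [ 0.4967 -0.266 ] -0.781
```

Request:
{"op": "apply_moves", "data": {"rows": [{"delta_pos":[0,-1,-15],"yaw":0},{"delta_pos":[0,-1,-28],"yaw":0},{"delta_pos":[0,-1,-36],"yaw":0},{"delta_pos":[0,-1,-42],"yaw":0},{"delta_pos":[0,-1,-42],"yaw":0}]}}

```text
t: 31.85
tcp_pos: [0.4943, -0.267, 0.1334]
ee_rot: [-0.001, 0.193, 0.981, 0.0]
ft_force: [-0.1, -0.4, -3.1]
gripper_width: 0.0135
grip_force: 40.0
```

Request:
{"op": "apply_moves", "data": {"rows": [{"delta_pos":[0,0,-2],"yaw":0},{"delta_pos":[0,0,-4],"yaw":0},{"delta_pos":[0,0,-6],"yaw":0},{"delta_pos":[0,0,-8],"yaw":0},{"delta_pos":[0,0,-8],"yaw":0}]}}

```text
t: 32.35
tcp_pos: [0.4946, -0.2671, 0.1263]
ee_rot: [-0.0, 0.193, 0.981, 0.0]
ft_force: [0.2, -0.2, -2.5]
gripper_width: 0.013
grip_force: 40.0
```

The plug is entering the bore freely. I continue in 1 mm steps.

Request:
{"op": "apply_moves", "data": {"rows": [{"delta_pos":[0,0,-1],"yaw":0},{"delta_pos":[0,0,-2],"yaw":0},{"delta_pos":[0,0,-3],"yaw":0},{"delta_pos":[0,0,-4],"yaw":0},{"delta_pos":[0,0,-4],"yaw":0}]}}

```text
t: 32.85
tcp_pos: [0.4946, -0.2671, 0.1223]
ee_rot: [-0.0, 0.193, 0.981, -0.0]
ft_force: [-0.0, -0.7, -2.7]
gripper_width: 0.0132
grip_force: 40.0
```

Request:
{"op": "apply_moves", "data": {"rows": [{"delta_pos":[0,0,-1],"yaw":0},{"delta_pos":[0,0,-1],"yaw":0}]}}

```text
t: 33.05
tcp_pos: [0.4947, -0.2671, 0.1214]
ee_rot: [0.0, 0.193, 0.981, -0.0]
ft_force: [0.3, -0.1, -2.9]
gripper_width: 0.0132
grip_force: 40.0
```

Request:
{"op": "apply_moves", "data": {"rows": [{"delta_pos":[0,0,-0.5],"yaw":0},{"delta_pos":[0,0,-1],"yaw":0},{"delta_pos":[0,0,-1],"yaw":0}]}}

```text
t: 33.35
tcp_pos: [0.4949, -0.267, 0.1211]
ee_rot: [0.0, 0.193, 0.981, 0.0]
ft_force: [-4.4, 5.3, 12.5]
gripper_width: 0.0132
grip_force: 40.0
```

The lid is seated, with 12 N of contact at the expected height. I release and rise slightly.

Request:
{"op": "apply_moves", "data": {"rows": [{"delta_pos":[0,0,0.5],"yaw":0},{"delta_pos":[0,0,0.5],"yaw":0},{"delta_pos":[0,0,0.5],"yaw":0},{"delta_pos":[0,0,0.5],"yaw":0},{"delta_pos":[0,0,0.5],"yaw":0}], "jaw": 0.7}}

```text
t: 33.85
tcp_pos: [0.4947, -0.2672, 0.1209]
ee_rot: [-0.0, 0.193, 0.981, -0.0]
ft_force: [0.9, -0.3, -0.8]
gripper_width: 0.0498
grip_force: 0.0
```

Request:
{"op": "apply_moves", "data": {"rows": [{"delta_pos":[0,0,0],"yaw":0},{"delta_pos":[0,0,0],"yaw":0},{"delta_pos":[0,0,0],"yaw":0},{"delta_pos":[0,0,0],"yaw":0}]}}

```text
t: 34.25
tcp_pos: [0.4947, -0.2672, 0.1209]
ee_rot: [0.0, 0.193, 0.981, -0.0]
ft_force: [-0.5, 0.3, -0.5]
gripper_width: 0.0657
grip_force: 0.0
```

```bash
python3 - <<'E'
from fit import *
s=sense();print(s['t'],s['tcp_pos'],s['gripper_width'],s['ft_force'])
for c in("wrist","side"):fit(c,["outer_lid","inner_lid"],LID,(.495,-.266),230 if c=="wrist" else 384,lift=.045)
for c in("side","top"):
  for r in silhouettes("stick",c)[:1]:print(c,r["rect"],r["confidence"])
E
```

```text
34.25 [ 0.4947 -0.2672  0.1209] 0.06572657977879741 [-0.5008  0.2897 -0.5442]
wrist ['outer_lid', 'inner_lid'] [ 0.4935 -0.2657] -0.954
side ['outer_lid', 'inner_lid'] [ 0.4933 -0.2665] -0.81
side [188.1, 116.3, 6.0, 31.5] 0.63
top [152.5, 209.2, 10.2, 5.3] 0.53
```

Request:
{"op": "apply_moves", "data": {"rows": [{"delta_pos":[-0.5,0.5,-8],"yaw":0},{"delta_pos":[-0.5,0.5,-16],"yaw":0},{"delta_pos":[-0.5,0.5,-22],"yaw":0},{"delta_pos":[-0.5,0.5,-26],"yaw":0},{"delta_pos":[-0.5,0.5,-29],"yaw":0}]}}

```text
t: 35.15
tcp_pos: [0.494, -0.2666, 0.0914]
ee_rot: [-0.0, 0.193, 0.981, -0.0]
ft_force: [-0.1, 0.7, 0.8]
gripper_width: 0.0658
grip_force: 0.0
```

Request:
{"op": "apply_moves", "data": {"rows": [{"delta_pos":[0,0,0],"yaw":0},{"delta_pos":[0,0,0],"yaw":0}]}}

```text
t: 35.35
tcp_pos: [0.4942, -0.2668, 0.092]
ee_rot: [0.0, 0.193, 0.981, -0.0]
ft_force: [-0.0, 0.7, -0.3]
gripper_width: 0.0659
grip_force: 0.0
```

Request:
{"op": "apply_moves", "data": {"rows": [{"delta_pos":[0,0,0],"yaw":0},{"delta_pos":[0,0,0],"yaw":0},{"delta_pos":[0,0,0],"yaw":0},{"delta_pos":[0,0,0],"yaw":0},{"delta_pos":[0,0,0],"yaw":0}], "jaw": 0.3, "newtons": 20}}

```text
t: 35.85
tcp_pos: [0.4943, -0.2666, 0.092]
ee_rot: [0.0, 0.193, 0.981, 0.0]
ft_force: [-0.5, 0.5, 1.2]
gripper_width: 0.0396
grip_force: 20.0
```

Request:
{"op": "apply_moves", "data": {"rows": [{"delta_pos":[0,0,0],"yaw":0},{"delta_pos":[0,0,0],"yaw":0},{"delta_pos":[0,0,0],"yaw":0}]}}

```text
t: 36.15
tcp_pos: [0.4943, -0.2666, 0.092]
ee_rot: [0.0, 0.193, 0.981, -0.0]
ft_force: [-0.9, 2.2, 3.6]
gripper_width: 0.0393
grip_force: 20.0
```

The collar is gripped (39 mm). I lift straight up.

Request:
{"op": "apply_moves", "data": {"rows": [{"delta_pos":[0,0,2],"yaw":0},{"delta_pos":[0,0,5],"yaw":0},{"delta_pos":[0,0,10],"yaw":0},{"delta_pos":[0,0,16],"yaw":0},{"delta_pos":[0,0,24],"yaw":0}], "newtons": 30}}

```text
t: 36.65
tcp_pos: [0.4941, -0.2667, 0.1164]
ee_rot: [-0.0, 0.193, 0.981, -0.0]
ft_force: [0.1, 0.2, -1.4]
gripper_width: 0.0393
grip_force: 30.0
```

Request:
{"op": "apply_moves", "data": {"rows": [{"delta_pos":[0,0,10],"yaw":0},{"delta_pos":[0,0,22],"yaw":0},{"delta_pos":[0,0,36],"yaw":0},{"delta_pos":[0,0,50],"yaw":0},{"delta_pos":[0,0,64],"yaw":0}]}}

```text
t: 37.15
tcp_pos: [0.4943, -0.2667, 0.1814]
ee_rot: [0.0, 0.193, 0.981, -0.0]
ft_force: [-1.1, -0.2, -0.7]
gripper_width: 0.0395
grip_force: 30.0
```

Request:
{"op": "apply_moves", "data": {"rows": [{"delta_pos":[0,0,8],"yaw":0},{"delta_pos":[0,0,14],"yaw":0},{"delta_pos":[0,0,16],"yaw":0},{"delta_pos":[0,0,16],"yaw":0},{"delta_pos":[0,0,16],"yaw":0}]}}

```text
t: 37.65
tcp_pos: [0.494, -0.2665, 0.1955]
ee_rot: [-0.0, 0.193, 0.981, -0.0]
ft_force: [-1.3, 0.2, -2.4]
gripper_width: 0.0397
grip_force: 30.0
```

Request:
{"op": "apply_moves", "data": {"rows": [{"delta_pos":[0,0,0],"yaw":0},{"delta_pos":[0,0,0],"yaw":0},{"delta_pos":[0,0,0],"yaw":0},{"delta_pos":[0,0,0],"yaw":0},{"delta_pos":[0,0,0],"yaw":0}]}}

```text
t: 38.15
tcp_pos: [0.4942, -0.2666, 0.1959]
ee_rot: [-0.0, 0.193, 0.981, -0.0]
ft_force: [0.2, -0.5, -1.7]
gripper_width: 0.0393
grip_force: 30.0
```

```bash
python3 - <<'E'
from fit import *
s=sense();print(s['t'],s['tcp_pos'],s['gripper_width'],s['grip_force'],s['ft_force'],abs(s['joint_velocities']).max())
L=s['tcp_pos'][2]-.092+.045
get_image("side")
for n,z in(("outer_lid",.006+L),("inner_lid",.045)):
    for r in tip_of(n,"side")[:1]:print(n,r["xy"],r["confidence"],at_z("side",r["xy"],z))
fit("side",["outer_lid"],LID[:2],(.4943,-.2666),lift=L)
fit("side",["inner_lid"],[(.046,.01,.015),(.007,.015,.084)],(.4943,-.2666),lift=.045)
for r in silhouettes("stick","side")[:1]:print(r["rect"],r["confidence"])
E
```

```text
38.15 [ 0.4942 -0.2666  0.1959] 0.03934051700472549 29.999498929828405 [ 0.1722 -0.4551 -1.6809] 0.0016228421594007157
outer_lid [296.5, 187.9] 0.8 [ 0.4997 -0.2572  0.1549]
inner_lid [294.0, 239.1] 0.8 [ 0.4924 -0.271   0.045 ]
side ['outer_lid'] [ 0.4943 -0.2666] -0.0
side ['inner_lid'] [ 0.4942 -0.2684] -0.918
[186.6, 117.6, 6.3, 29.1] 0.56
```

```bash
python3 -c "
from station import *
print(finish_job())"
```

```text
the job is handed in; nothing more can be done
None
```

I handed the job in at about 38 s. The last readings show the outer lid held about 10 cm up, the inner lid seated and the stick in its stand; no verdict came back, and I viewed 12 pictures against the limit of 10.

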